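# Unclip the parts tote and tip its blanks into the deburring hopper

### The job

Swing the clip on the cradle clear of the tote's rim, then lift the tote by its handle, carry it over and tip all seven blanks into the hopper of the deburring machine. Set the empty tote back down upright in its cradle, seated between the low strips, and let go; leave the jar, wrench and screwdriver where they lie.

Things in the scene. Friction and masses are not known exactly. Their poses are not given: they have to be found in the camera images.
- cradle: dark steel plate fixed to the bench, 10 mm thick, x -100 to 100, y -90 to 125 mm. On it a frame of 7 mm high steel strips, 156 mm (x) by 72 mm (y) inside, centred on the origin, in which the tote's feet stand. Origin on the bench under the frame's centre, z up. The clip's pivot post, 20 mm thick, stands at y = +105 mm.
- tote: open aluminium tote, 150 mm long (x), 156 mm wide (y), 0.28 to 0.42 kg empty, loose in the cradle, its x along the cradle's x. Origin: centre of the underside of its two feet (8 mm high; together 144 mm in x, 60 mm in y); seated it is at the cradle's origin, 10 mm above the bench. Floor 62 mm wide, its top 11 mm up. A flat wooden handle bar on two end uprights (34 mm wide) runs along x above it.
- tote_handle (a point): middle of the tote's handle bar, 112 mm above the tote's origin, with the tote's axes. Bar 10 mm thick (y), 16 mm high, flat sides, 142 mm free between the uprights (x); only the blanks, up to 37 mm above the tote's origin, lie beneath it. No part of the tote is further than 122 mm from the bar's axis, measured square to it.
- tote_rim (a point): middle of the tote's +y rim, 78 mm from its middle plane and 37 mm above its origin; the -y side is the same. Both long sides flare out to the rims at only 28 degrees above level, so either is a pouring side: tipping the tote about its bar by 65 to 75 degrees empties it.
- clip (a joint): angle of the clip about its vertical pivot screw, rad, + anticlockwise from above, stops at -1.75 and 1.75. At 0 (starts within 0.3 of it) the clip lies along the cradle's y, its nose (37 mm long, 14 mm wide, round end) about 10 mm over the tote's +y rim and 4 mm above it, holding the tote down. Past 1.15 either way the nose is clear. Friction 0.04 N m; it stays where left.
- clip_pivot (a point): on the pivot screw's axis at the clip's underside, 53 mm above the bench; at (0, 105) mm in the cradle's x, y.
- clip_knob (a point): middle of the round steel knob upright on the clip's tail, 45 mm from the pivot, away from the tote at first. Knob 12 mm thick, from 57 to 87 mm above the bench; this point is at 73 mm. Free all round (tote 20 mm or more away, even when swung). At clip angle q it is at pivot + 45 mm x (-sin q, cos q) in the cradle's x, y.
- hopper: grey square bench deburring machine, fixed, 216 mm square over its rim and 140 mm high, whose open top is the feed hopper. Origin on the bench under its centre; z up.
- hopper_mouth (a point): centre of the hopper's mouth, level with its rim 140 mm above the bench. The mouth is 176 mm square inside; below it steep sides lead to a floor 90 mm down.
- blank0: plain steel-coloured round blank, 24 mm across, 26 mm high, about 35 g, standing loose on the tote's floor. Origin: centre of the underside as it stands at the start.
- blank1: plain steel-coloured square blank, 23 mm across the sides, 26 mm high, about 35 g, standing loose on the tote's floor. Origin: centre of the underside as it stands at the start.
- blank2: plain steel-coloured round blank, 24 mm across, 26 mm high, about 35 g, standing loose on the tote's floor. Origin: centre of the underside as it stands at the start.
- blank3: plain steel-coloured square blank, 23 mm across the sides, 26 mm high, about 35 g, standing loose on the tote's floor. Origin: centre of the underside as it stands at the start.
- blank4: plain steel-coloured round blank, 24 mm across, 26 mm high, about 35 g, standing loose on the tote's floor. Origin: centre of the underside as it stands at the start.
- blank5: plain steel-coloured square blank, 23 mm across the sides, 26 mm high, about 35 g, standing loose on the tote's floor. Origin: centre of the underside as it stands at the start.
- blank6: plain steel-coloured round blank, 24 mm across, 26 mm high, about 35 g, standing loose on the tote's floor. Origin: centre of the underside as it stands at the start.
- jar: bystander: brown glass jar with a dark lid, 60 mm wide, 85 mm high. Origin: centre of its underside.
- wrench: bystander: steel wrench lying flat, about 170 mm long along its x. Origin under its middle.
- screwdriver: bystander: screwdriver lying flat, about 190 mm long along its x. Origin under its middle.
There are look-alikes about, which are no part of the job. What is shaped like the tote but blue or yellow is not meant.

How it is judged:
By the outcome, as a careful person would: the job done as asked, in the order asked, and still so for the second after the job is handed in, with the robot touching nothing.
It also fails if it takes over 72 s, if anything falls off the work surface, if the arm or the gripper's body presses on something with over 40 N, if the wrist force passes 120 N, or if a joint passes its speed limit or range.

### The arm

A 6-joint arm with a two-finger parallel gripper is mounted at the origin on the work surface. World frame = base frame: x ahead of the robot, y to its left, z up, the work surface at z = 0. Lengths are in m, angles in rad, forces in N, time in s.
With the tool pointing down it reaches from about 0.3 to 0.875 m from the base axis. Payload 6.4 kg.
Tool frame: the origin (TCP) lies at the very end of the fingers, on their centre line; the grasp point (between the pads) lies ctrl.pinch_z behind it (ctrl.pinch_z is the distance from the TCP to the grasp point, in m); y points along the fingers, z is the direction in which the jaws open and shut, and the axes are right-handed (so a half turn about y gives the same grasp; the last joint's range is limited). The gripper opens to 85 mm and grips with 20 to 120 N. Pads are 22 mm wide; open, the fingers measure 114 mm over their backs; the gripper's body (76 mm by 85 mm) begins 54 mm behind the grasp point. The pads swing forward as they close: fully open they stand 13 mm farther back than shut.
Start: joints at [-1.469, 0.181, 1.607, -0, 1.354, -0.206], TCP at [0.174, -0.548, 0.231] pointing down, gripper open.
Joint ranges: [-2.99, 2.99], [-0.89, 2.07], [0.3, 2.58], [-1.14, 4.28], [0, 2.63], [-3.12, 3.12]. Speed limits (rad/s): [2.57, 2.57, 3.01, 3.14, 3.14, 3.14].

### API

Orientations are given as a unit quaternion [w, x, y, z].
In Python, from bench import ctrl gives the robot as it stands.
- The arm moves only by the shell command python3 -m pendant 'ROWS'. ROWS is JSON, one flat list of numbers, 7 for each row, row after row: the shift along the world's x, y, z in m, then the turn, a rotation vector about the world's x, y, z in degrees, then the finger opening in m, from 0 to 0.0854. In form: [tx, ty, tz, rx, ry, rz, hand, tx, ty, tz, rx, ry, rz, hand, ...]. A call has 1 to 12 rows; each row shifts and turns the commanded pose from where the row before left it; what a row does not reach is not made up. A row lasts 1/8 s, in which the tool goes at most 62.5 mm and 10.7 degrees, less where a joint would pass 70% of its speed; a pose out of reach is approached as far as the arm can. A call with a gripper value outside its range is refused whole. The fingers move at their own pace and stop on an object; the grip force is fixed at half the most. Time passes only in rows, so rows that do not move let the fingers close. It gives the time, the measured TCP pose, the force and the opening at its end, in the units of the state.
- ctrl.get_obs(): the state, without advancing time (a new reading comes with each control period).
- ctrl.camera(name): name is "scene" or "top" or "wrist"; returns the picture (420x560x3 uint8, red, green, blue); there is no depth.
- ctrl.camera_info(name): a dict with "fx", "fy", "cx", "cy" (pixels), "origin" and "rotation" of the camera in the world; the wrist camera has in their place "tool_from_camera" (4x4, takes a point from camera to tool coordinates, whose origin is the TCP and whose axes are the tool frame's). Camera axes: x right, y down, z forward; pixel columns grow to the right and rows downward; lengths in m; the calibration is good to about 2 mm. A picture is of the moment at which its call begins: read the wrist's pose just before it. camera_info takes no time and is no camera call.
- ctrl.hand_in(): hands the job in, once; it reports no verdict.
Trained networks look in the newest picture that a camera, given by its name, has taken for a name from the list of things; names that differ only in an ending like _2 or _b are one class to them, and where a whole thing is asked for, a point or a joint stands for the part that bears it (a point fixed in the world has none). Each returns a list of dicts, best first, with "score" (0 to 1); they miss things now and then, are a little off and sometimes report something else, mostly with a low value. They report only what shows in the picture. A call takes as long as a camera call. They do not tell look-alikes from the thing itself.
- ctrl.silhouettes(target, camera): "mask" (420x560 bool, what is visible of it) and "bbox" ([left, top, right, bottom] in pixels, round what is visible of it).
The state is a dict: "time_s": time; "q": joint angles; "dq": joint speeds; "joint_efforts": joint torques, N m; "eef_pos": TCP position; "eef_rot": TCP orientation; "wrist_force": force on the tool from outside, world axes, zero at the start; "torque": the same for the moment, N m; "opening": opening from 0.0 (shut) to 1.0 (fully open).
Only numpy, scipy, OpenCV 4.12 (cv2) and the standard library are available. Lean on these libraries where they do the work, as an engineer would, in place of code of your own. Each camera call takes 0.05 s, during which the arm holds its last target.

## Working session

There is one attempt and no reset: what is moved stays moved. The work goes in short steps, Python scripts to look and compute and a shell command to move; the robot and the scene stay as the last step left them, time stands still between calls to the robot, and variables do not carry over. Pictures are saved under pics/ and viewed, and the job is handed in when it is done.

```bash
ls -la; mkdir -p pics
python3 - <<'E'
from bench import ctrl
import cv2
o=ctrl.get_obs();print({k:(v if not hasattr(v,'round') else v) for k,v in o.items()});print(ctrl.pinch_z)
for n in ("scene","top","wrist"):
    im=ctrl.camera(n);cv2.imwrite(f"pics/{n}0.png",im[:,:,::-1]);print(n,ctrl.camera_info(n))
E
```

```text
total 12
drwxr-xr-x  3 agent agent 4096 Dec  7 04:47 .
drwxr-xr-x 23 root  root  4096 Dec  7 04:47 ..
drwxr-xr-x  2 agent agent 4096 Dec  7 04:47 pics
{'time_s': 0.0, 'q': array([-1.46928277e+00,  1.81537676e-01,  1.60799550e+00,  4.45346709e-06,
        1.35377583e+00, -2.06267406e-01]), 'dq': array([ 3.20952153e-04, -9.47508026e-04,  1.64521003e-03, -8.27149136e-06,
       -8.21783926e-04,  7.66920026e-06]), 'joint_efforts': array([ 6.49719295e-04, -4.44865787e+01, -3.51345670e+01, -2.63292577e-04,
        8.89660267e-03, -1.15713348e-05]), 'eef_pos': array([ 0.17417333, -0.54742125,  0.23039208]), 'eef_rot': array([ 0.10842093, -0.10835432,  0.69935604, -0.69814423]), 'wrist_force': array([ 0.16937321, -0.00196891, -0.26573107]), 'torque': array([0.04338528, 0.01365022, 0.03736194]), 'opening': 1.000332289702154}
0.0187
scene {'fx': 441.01707617524977, 'fy': 441.01707617524977, 'cx': 281.2655662659158, 'cy': 216.68582757063677, 'origin': array([ 1.0758568 , -0.77604313,  0.92853726]), 'rotation': array([-0.38713375,  0.86549631,  0.29053873, -0.1289606 ])}
top {'fx': 480.7632872090795, 'fy': 480.7632872090795, 'cx': 291.0638527981283, 'cy': 211.24007776175782, 'origin': array([ 0.36898448, -0.03069222,  1.4355182 ]), 'rotation': array([ 0.0366492 , -0.70540682,  0.70686118, -0.03748778])}
wrist {'fx': 297.65851251921845, 'fy': 297.65851251921845, 'cx': 277.75550201404275, 'cy': 211.0301601345297, 'tool_from_camera': array([[ 8.97139978e-05,  9.55755867e-01,  2.94161035e-01,
        -7.46508834e-02],
       [ 1.16788616e-03, -2.94160936e-01,  9.55755188e-01,
        -1.40741362e-01],
       [ 9.99999314e-01,  2.57801982e-04, -1.14260440e-03,
         3.14883529e-04],
       [ 0.00000000e+00,  0.00000000e+00,  0.00000000e+00,
         1.00000000e+00]])}
```

View pics/scene0.png

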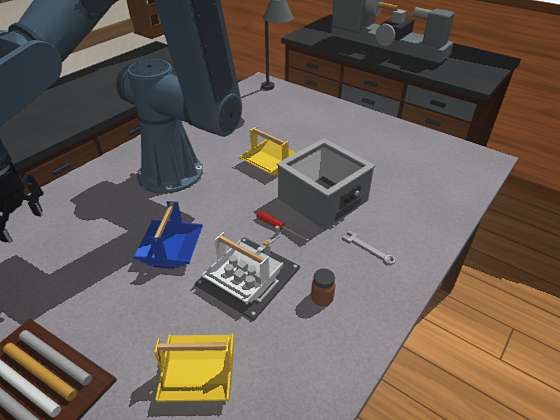

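View pics/top0.png

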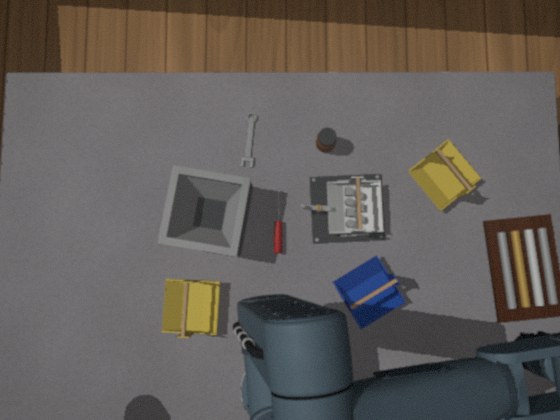

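View pics/wrist0.png

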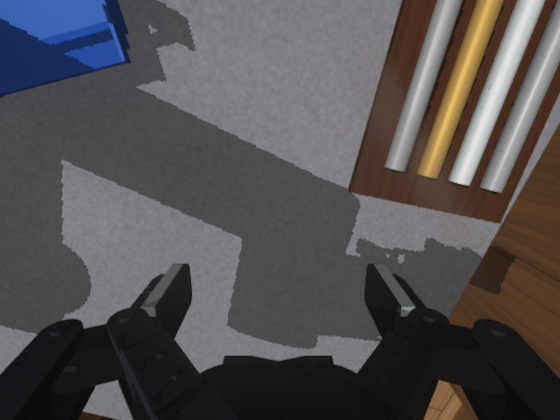

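Candidates in the top picture: the aluminium tote at (357,207) in the dark cradle with the clip to its left, and the look-alikes: blue (370,292), yellow (445,175) and yellow (190,307). I choose the aluminium one and check it in a close crop.

```bash
cat > h.py <<'E'
import numpy as np,cv2
from bench import ctrl
from scipy.spatial.transform import Rotation as R
def cam(n):
    i=ctrl.camera_info(n);K=np.array([[i['fx'],0,i['cx']],[0,i['fy'],i['cy']],[0,0,1]])
    if n=='wrist':
        T=np.array(i['tool_from_camera']);o=ctrl.get_obs();q=o['eef_rot'];Rt=R.from_quat([q[1],q[2],q[3],q[0]]).as_matrix()
        return K,Rt@T[:3,:3],Rt@T[:3,3]+o['eef_pos']
    q=i['rotation'];return K,R.from_quat([q[1],q[2],q[3],q[0]]).as_matrix(),np.array(i['origin'])
def back(c,uv,z):
    K,Rc,o=c;d=Rc@np.linalg.inv(K)@np.array([uv[0],uv[1],1.]);return o+d*(z-o[2])/d[2]
def proj(c,p):
    K,Rc,o=c;x=K@(Rc.T@(np.asarray(p)-o));return x[:2]/x[2]
def crop(n,box,s,name,im=None):
    im=ctrl.camera(n) if im is None else im
    a,b,c,d=box;cv2.imwrite(f'pics/{name}.png',cv2.resize(im[b:d,a:c,::-1],None,fx=s,fy=s,interpolation=cv2.INTER_CUBIC))
E
python3 - <<'E'
from h import *
crop('top',(295,160,400,260),6,'topcrop')
c=cam('top')
for t in ('cradle','tote','tote_handle','clip','clip_knob','hopper','blank0'):
    for r in ctrl.silhouettes(t,'top')[:7]:
        m=r['mask'];ys,xs=np.nonzero(m);rect=cv2.minAreaRect(np.c_[xs,ys].astype(np.float32)) if len(xs)>3 else None
        print(t,round(r['score'],2),r['bbox'],m.sum(),rect)
crop('scene',(180,220,310,330),6,'scenecrop')
E
```

```text
cradle 0.89 [301.0, 173.9, 386.9, 243.6] 1883 ((341.87017822265625, 208.45254516601562), (67.08209991455078, 81.56965637207031), 86.87786865234375)
tote 0.76 [335.2, 256.2, 407.3, 330.0] 2894 ((370.6483459472656, 290.93194580078125), (55.30772399902344, 56.96776580810547), 58.24052047729492)
tote 0.71 [406.2, 143.9, 481.8, 210.2] 2719 ((445.1781921386719, 175.71783447265625), (54.81024169921875, 52.27729415893555), 50.710594177246094)
tote 0.65 [325.6, 179.6, 383.2, 234.5] 2558 ((355.18194580078125, 204.86740112304688), (55.95145034790039, 54.57763671875), 87.61405944824219)
tote 0.55 [162.1, 280.2, 219.9, 336.8] 3009 ((190.78497314453125, 308.5829162597656), (55.079036712646484, 58.36253356933594), 3.6913859844207764)
tote_handle 0.7 [158.7, 277.9, 221.2, 336.6] 3003 ((191.2845916748047, 308.56195068359375), (55.64265441894531, 58.63335037231445), 4.513988018035889)
tote_handle 0.66 [327.8, 175.0, 384.1, 233.0] 2672 ((354.626708984375, 204.92124938964844), (55.99864196777344, 55.221397399902344), 87.87889862060547)
tote_handle 0.64 [333.3, 254.9, 407.9, 331.1] 3058 ((370.73529052734
[... 368 characters left out ...]
0)
clip 0.46 [298.9, 206.8, 332.5, 212.9] 180 ((316.5, 208.0), (31.0, 6.0), 0.0)
clip_knob 0.68 [329.6, 177.3, 383.1, 232.3] 2511 ((355.0164794921875, 204.89512634277344), (55.909820556640625, 54.07807922363281), 87.61405944824219)
clip_knob 0.61 [304.1, 208.8, 330.7, 211.2] 148 ((316.5, 207.5), (5.0, 29.0), 90.0)
hopper 0.76 [159.8, 166.5, 255.0, 253.6] 6573 ((205.98455810546875, 210.5865478515625), (84.62561798095703, 79.84410858154297), 10.12467098236084)
blank0 0.53 [345.0, 216.1, 356.7, 227.6] 60 ((350.0, 223.5), (7.0, 8.0), 90.0)
blank0 0.45 [345.5, 198.9, 352.3, 206.4] 47 ((349.5, 202.0), (6.0, 7.0), 90.0)
blank0 0.43 [343.0, 182.7, 353.8, 196.9] 95 ((349.0, 190.5), (9.0, 10.0), 90.0)
```

View pics/topcrop.png

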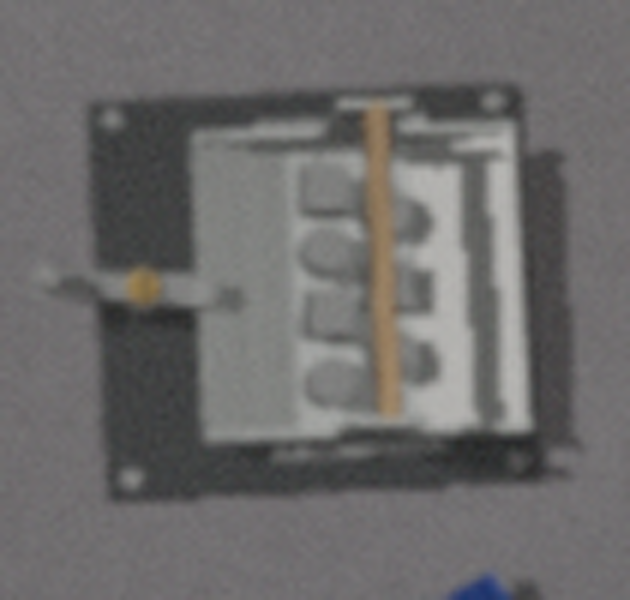

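View pics/scenecrop.png

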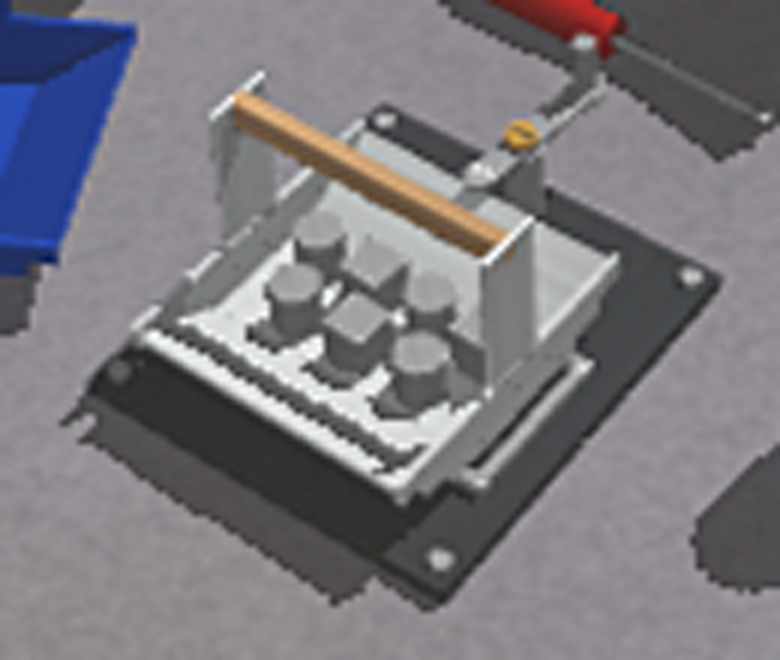

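Run:
```python
from h import *
c=cam('top')
P=lambda u,v,z:back(c,(295+u/6,160+v/6),z)[:2]
w=np.array([P(90,103,.01),P(520,88,.01),P(545,480,.01),P(110,500,.01)])
l=np.array([[.1,.125],[.1,-.09],[-.1,-.09],[-.1,.125]])
a=w-w.mean(0);b=l-l.mean(0)
th=np.arctan2((b[:,0]*a[:,1]-b[:,1]*a[:,0]).sum(),(a*b).sum())
Rm=np.array([[np.cos(th),-np.sin(th)],[np.sin(th),np.cos(th)]])
t=w.mean(0)-Rm@l.mean(0)
print('cradle',t,np.degrees(th),'resid mm',(w-(l@Rm.T+t))*1e3)
h1,h2=P(378,105,.130),P(390,415,.130);print('handle',h1,h2,(h1+h2)/2,np.degrees(np.arctan2(*(h1-h2)[::-1])))
print('pivot',P(142,286,.062),'pred',Rm@[0,.105]+t)
print('knob top',P(45,275,.087))
print('pivot-knob',P(45,275,.087)-P(142,286,.062))
im=ctrl.camera('top');crop('top',(150,100,345,270),4,'hop',im)
s=cam('scene')
cv2.imwrite('pics/hops.png',cv2.resize(ctrl.camera('scene')[120:300,230:410,::-1],None,fx=4,fy=4)[:600])
for z in (.13,): print(proj(s,[*((h1+h2)/2),.13]))
```

```text
cradle [ 0.52748489 -0.21905642] 2.3077502986677496 resid mm [[-0.49943591  0.48397199]
 [-1.95783779 -0.19080573]
 [ 1.60872236 -0.19916618]
 [ 0.84855134 -0.09400008]]
handle [ 0.5993997  -0.21674469] [ 0.45701781 -0.21980894] [ 0.52820875 -0.21827682] 1.2328923563347916
pivot [ 0.52375879 -0.1118614 ] pred [ 0.52325686 -0.11414158]
knob top [ 0.52624246 -0.06477096]
pivot-knob [0.00248367 0.04709044]
[240.68255008 247.59771909]
```

View pics/hop.png

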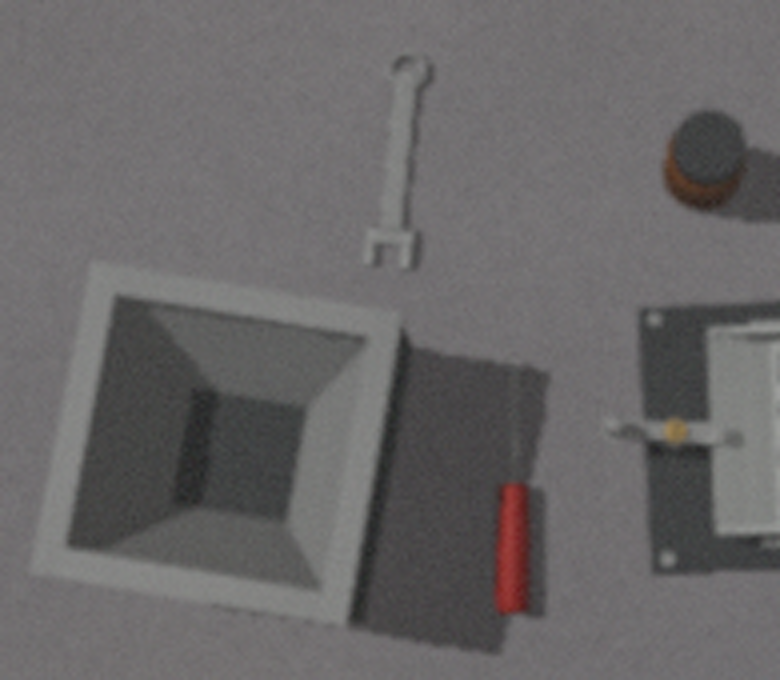

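View pics/hops.png

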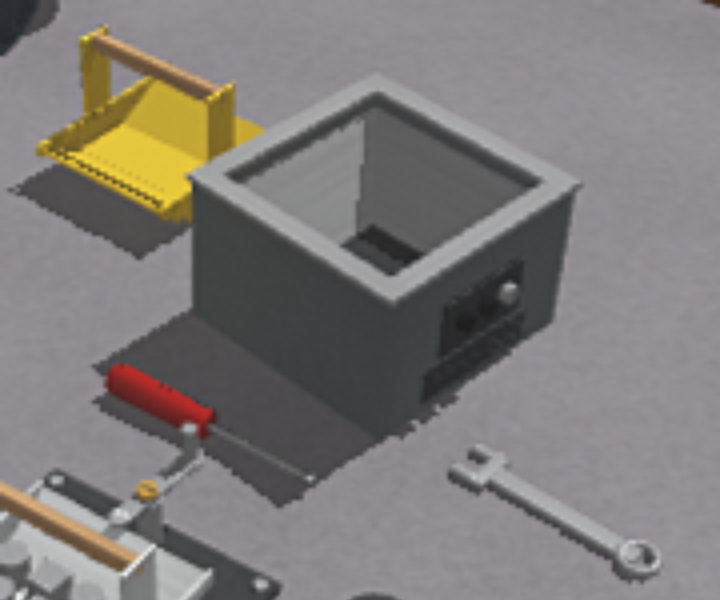

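```bash
python3 - <<'E'
from h import *
c=cam('top')
P=lambda u,v,z:back(c,(150+u/4,100+v/4),z)[:2]
o=np.array([P(90,262,.14),P(402,315,.14),P(348,625,.14),P(32,575,.14)])
i=np.array([P(113,296,.14),P(370,337,.14),P(324,592,.14),P(67,548,.14)])
for w in (o,i):
    print(w,w.mean(0),[np.linalg.norm(w[k]-w[k-1]) for k in range(4)],np.degrees(np.arctan2(*(w[0]-w[1]))))
q=ctrl.get_obs()['eef_rot'];print(R.from_quat([q[1],q[2],q[3],q[0]]).as_matrix().round(3))
print('screwdriver',P(512,548,.02),P(515,370,0.01),P(505,612,.02),'jar',P(708,145,.085),'wrench',P(392,260,0),P(410,65,0))
E
which -a python3; python3 -m pendant --help 2>&1 | head
```

```text
[[0.63187407 0.2917821 ]
 [0.59474454 0.07812525]
 [0.38424422 0.11292573]
 [0.41816841 0.32570553]] [0.50725781 0.20213466] [np.float64(0.2163813945640961), np.float64(0.21685905685855736), np.float64(0.21335759022240333), np.float64(0.2154671554757011)] 9.8584699169735
[[0.6082636  0.27552324]
 [0.57960572 0.09982458]
 [0.40635633 0.1292626 ]
 [0.43627398 0.30263058]] [0.50762491 0.20181025] [np.float64(0.17411271207472578), np.float64(0.1780204899575056), np.float64(0.17573261149220273), np.float64(0.1759304484676031)] 9.263828916175646
[[-0.953 -0.     0.303]
 [-0.303 -0.    -0.953]
 [ 0.    -1.     0.   ]]
screwdriver [0.44183207 0.00608858] [0.57554736 0.0042003 ] [0.39490922 0.01118812] jar [ 0.72752275 -0.13611494] wrench [0.66138897 0.09774966] [0.81319267 0.08505686]
/bin/python3
invalid input: not JSON, or not a number
```

```bash
python3 -m pendant '[0.02,0.026,0.005,0,0,1.6,0, 0.03,0.04,0.0,0,0,1.6,0, 0.03,0.04,0,0,0,1.6,0, 0.03,0.04,0,0,0,1.6,0, 0.03,0.04,0,0,0,1.6,0, 0.03,0.04,0,0,0,1.6,0, 0.03,0.04,0,0,0,1.6,0, 0.03,0.04,0,0,0,1.6,0, 0.03,0.04,0,0,0,1.6,0, 0.03,0.04,0,0,0,1.6,0, 0.02,0.025,0,0,0,1.6,0, 0,0,0,0,0,0,0]'; python3 -c "
from bench import ctrl;print(ctrl.get_obs()['q'].round(4))"
```

```text
time_s: 2.2
eef_pos: [0.4851, -0.1353, 0.2363]
eef_rot: [0.215, -0.215, 0.674, -0.674]
wrist_force: [-0.3, -0.5, 0.3]
opening: -0.004
[-5.0830e-01  1.4600e-02  1.7775e+00  3.0000e-04  1.3494e+00  4.4390e-01]
```

```bash
python3 -m pendant '[0.02,0.025,-0.02,0,0,0,0, 0.025,0.03,-0.02,0,0,0,0, 0.02,0.028,-0.02,0,0,0,0, 0.002,0.003,-0.02,0,0,0,0, 0,0,0,0,0,0,0]'
python3 - <<'E'
from h import *
print(ctrl.get_obs()['eef_pos'])
im=ctrl.camera('wrist');cv2.imwrite('pics/w1.png',im[:,:,::-1])
c=cam('wrist');q=ctrl.get_obs()['eef_rot'];print(R.from_quat([q[1],q[2],q[3],q[0]]).as_matrix().round(3))
for p in ([.526,-.068,.087],[.5235,-.114,.06],[.528,-.2185,.13]): print(proj(c,p))
E
```

```text
time_s: 2.82
eef_pos: [0.5497, -0.0511, 0.1545]
eef_rot: [0.213, -0.215, 0.675, -0.673]
wrist_force: [0.3, -1.4, 0.1]
opening: -0.001
[ 0.54972424 -0.05113714  0.15454775]
[[-0.817 -0.002  0.576]
 [-0.576  0.    -0.817]
 [ 0.001 -1.    -0.001]]
[276.9460557  259.62155544]
[317.71566109 275.07454603]
[448.88015937 393.73036459]
```

View pics/w1.png

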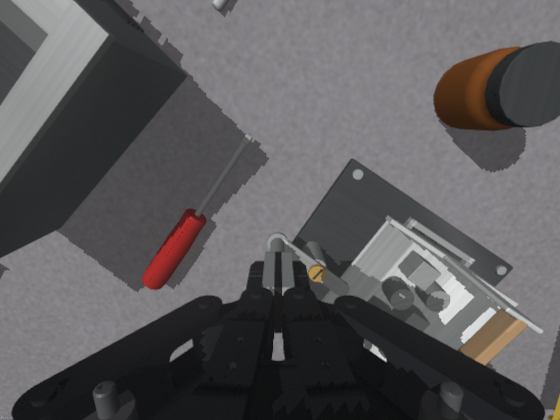

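Run:
```python
from h import *
c=cam('wrist')
crop('wrist',(220,200,360,320),5,'w1c')
print(back(c,(277,242),.087),back(c,(317,273),.06),proj(c,ctrl.get_obs()['eef_pos']))
for q in np.arange(-.4,.3,.1):
    p=np.array([.5235-.045*np.sin(q),-.1135+.045*np.cos(q),.087]);print(q.round(2),proj(c,p))
```

```text
[ 0.5381123  -0.05952399  0.087     ] [ 0.52477462 -0.11222331  0.06      ] [278.87471962 268.21587886]
-0.4 [292.56440979 247.85817036]
-0.3 [287.70571574 250.92042592]
-0.2 [283.23290616 254.3840925 ]
-0.1 [279.19188064 258.20573296]
-0.0 [275.62213264 262.33845086]
0.1 [272.55643605 266.73273403]
0.2 [270.02068644 271.33729028]
```

View pics/w1c.png

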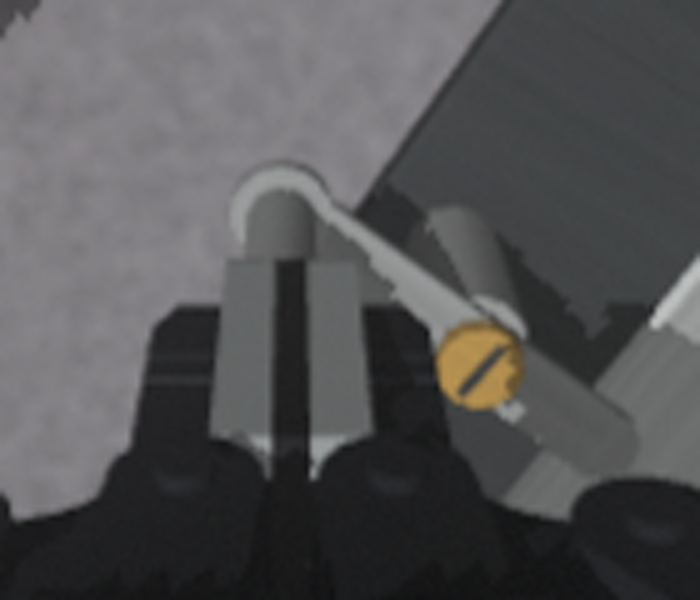

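```bash
python3 -m pendant '[0.002,0.002,-0.02,0,0,0,0, 0,0,-0.02,0,0,0,0, 0,0,-0.02,0,0,0,0, 0,0,-0.015,0,0,0,0, 0,0,-0.011,0,0,0,0, 0,0,0,0,0,0,0, 0,0,0,0,0,0,0]'
python3 - <<'E'
from h import *
o=ctrl.get_obs();print(o['eef_pos'],o['q'].round(4),o['wrist_force'])
im=ctrl.camera('scene');crop('scene',(200,190,330,290),6,'s2',im)
E
```

```text
time_s: 3.8
eef_pos: [0.5538, -0.0492, 0.071]
eef_rot: [-0.214, 0.214, -0.674, 0.674]
wrist_force: [-0.6, 0.6, -0.3]
opening: -0.001
[ 0.55375574 -0.04920148  0.0709658 ] [-0.3021  0.3372  1.7716 -0.      1.0317  0.6537] [-0.61379406  0.58114276 -0.30438298]
```

View pics/s2.png

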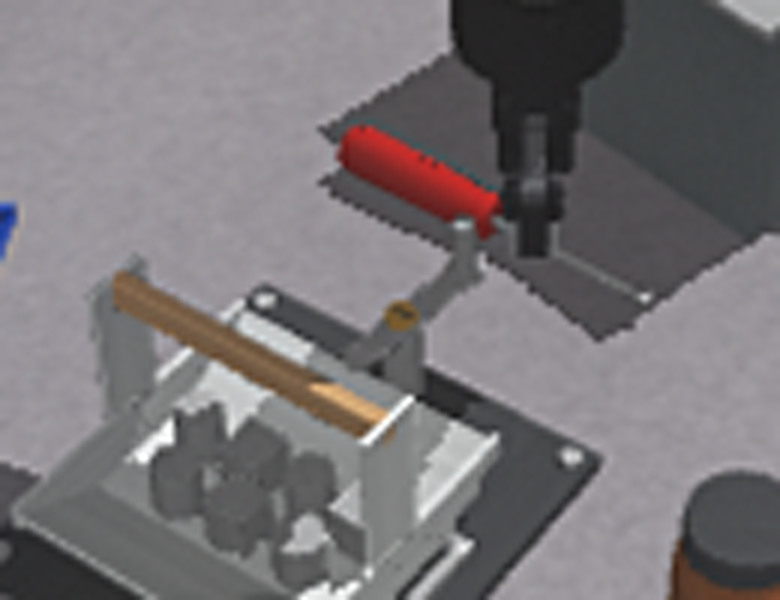

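```bash
python3 -m pendant '[-0.014,-0.009,0,0,0,0,0, -0.009,-0.002,0,0,0,0,0, -0.008,-0.001,0,0,0,0,0, -0.006,-0.003,0,0,0,0,0, -0.006,-0.003,0,0,0,0,0, -0.005,-0.005,0,0,0,0,0, -0.0045,-0.0045,0,0,0,0,0, -0.003,-0.006,0,0,0,0,0, -0.003,-0.006,0,0,0,0,0, -0.002,-0.009,0,0,0,0,0, 0,0,0,0,0,0,0, 0,0,0,0,0,0,0]'
python3 - <<'E'
from h import *
o=ctrl.get_obs();print(o['eef_pos'],o['q'].round(4),o['wrist_force'])
im=ctrl.camera('scene');crop('scene',(200,190,330,290),6,'s3',im)
E
```

```text
time_s: 5.35
eef_pos: [0.4927, -0.0977, 0.0703]
eef_rot: [-0.214, 0.214, -0.674, 0.674]
wrist_force: [0.8, 0.2, 0.2]
opening: 0.002
[ 0.49270809 -0.09772454  0.07029939] [-4.3240e-01  2.3490e-01  1.9079e+00 -2.0000e-04  9.9890e-01  5.2380e-01] [0.77477721 0.16463848 0.21262981]
```

View pics/s3.png

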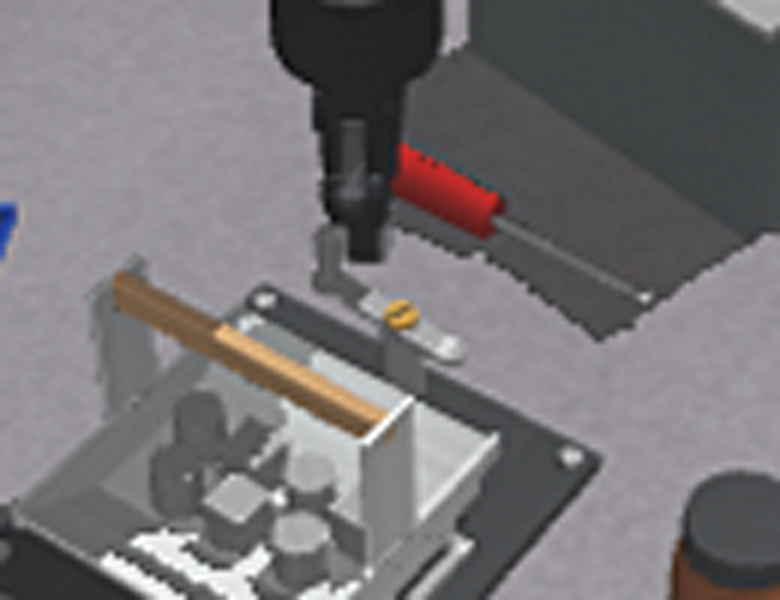

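```bash
python3 -m pendant '[0.008,0.006,0.01,0,0,0,0, 0,0,0.03,0,0,0,0, 0,0,0.04,0,0,-3,0, 0,0,0.04,0,0,-5,0.04, 0.005,-0.01,0.03,0,0,-5,0.085, 0.006,-0.03,0.01,0,0,-5,0.085, 0.006,-0.03,0,0,0,-5,0.085, 0.006,-0.03,0,0,0,-5,0.085, 0.004,-0.025,0,0,0,-5,0.085, 0,0,0,0,0,0,0.085, 0,0,0,0,0,0,0.085]'
python3 - <<'E'
from h import *
o=ctrl.get_obs();print(o['eef_pos'],o['q'].round(4),o['wrist_force'])
im=ctrl.camera('wrist');cv2.imwrite('pics/w4.png',im[:,:,::-1]);c=cam('wrist')
for p in ([.5286+.071,-.2185+.0015,.13],[.5286-.071,-.2185-.0015,.13],[.5235,-.114,.06]): print(proj(c,p))
E
```

```text
time_s: 6.78
eef_pos: [0.5279, -0.2155, 0.2305]
eef_rot: [0.014, -0.014, 0.707, -0.707]
wrist_force: [-0.1, 0.1, 0.1]
opening: 0.991
[ 0.52789591 -0.21553928  0.23052208] [-5.9600e-01  1.7090e-01  1.6200e+00  4.0000e-04  1.3509e+00  9.3400e-01] [-0.08755728  0.14875866  0.07135834]
[283.5391018  123.53373402]
[279.59427496 284.7307336 ]
[183.32061717 192.35390495]
```

View pics/w4.png

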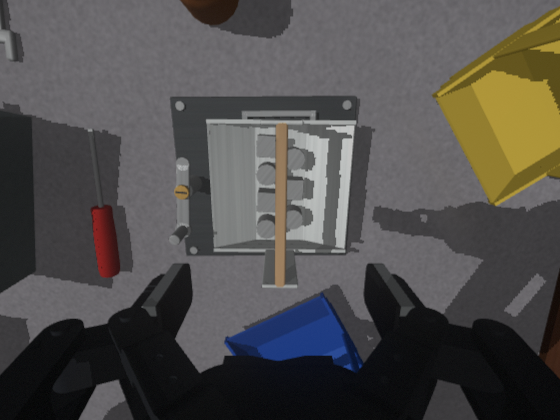

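Run:
```python
from h import *
c=cam('wrist')
a,b=back(c,(281.5,124),.13),back(c,(280,285),.13);print(a,b,(a+b)/2,np.degrees(np.arctan2(a[1]-b[1],a[0]-b[0])))
# plate corners
for u,v in ((171,97),(358,98),(349,255)): print(back(c,(u,v),.01))
p,k,n=back(c,(182,192),.06),back(c,(177,235),.087),back(c,(183,164),.057);print(p,k,n,np.arctan2(-(k-p)[0],(k-p)[1]))
crop('wrist',(160,85,370,300),3.6,'w4c')
```

```text
[ 0.5991874  -0.21543114  0.13      ] [ 0.45733571 -0.22038425  0.13      ] [ 0.52826155 -0.2179077   0.13      ] 1.9998147157565465
[ 0.62180306 -0.08997727  0.01      ]
[ 0.62940935 -0.3023688   0.01      ]
[ 0.43411318 -0.31391842  0.01      ]
[ 0.52383267 -0.11260316  0.06      ] [ 0.48507066 -0.11373273  0.087     ] [ 0.55349378 -0.1143202   0.057     ] 1.5999292349029373
```

View pics/w4c.png

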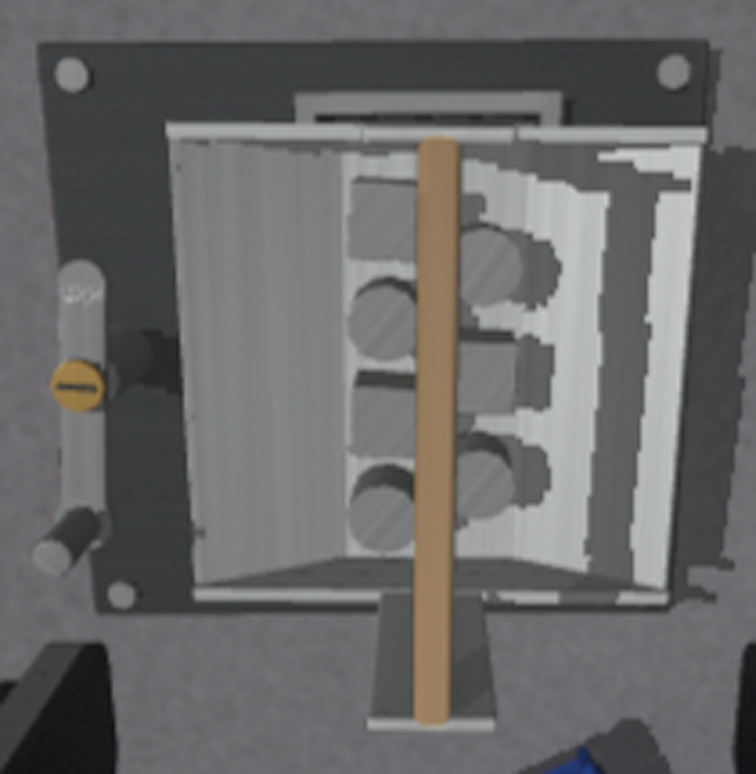

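```bash
python3 -m pendant '[0.0,-0.002,-0.02,0,0,0,0.085, 0,0,-0.03,0,0,0,0.085, 0,0,-0.03,0,0,0,0.085, 0,0,-0.025,0,0,0,0.085, 0,0,-0.015,0,0,0,0.085, 0,0,-0.008,0,0,0,0.085, 0,0,0,0,0,0,0.085]'
python3 - <<'E'
from h import *
o=ctrl.get_obs();print(o['eef_pos'],o['q'].round(4),o['wrist_force'])
im=ctrl.camera('wrist');cv2.imwrite('pics/w5.png',im[:,:,::-1])
E
```

```text
time_s: 7.75
eef_pos: [0.5278, -0.2183, 0.1024]
eef_rot: [0.014, -0.014, 0.707, -0.707]
wrist_force: [-0.2, -1.1, 0.3]
opening: 0.993
[ 0.5278151  -0.21832151  0.10238818] [-0.5999  0.3205  1.7174  0.      1.1038  0.9314] [-0.18417554 -1.07534698  0.281732  ]
```

View pics/w5.png

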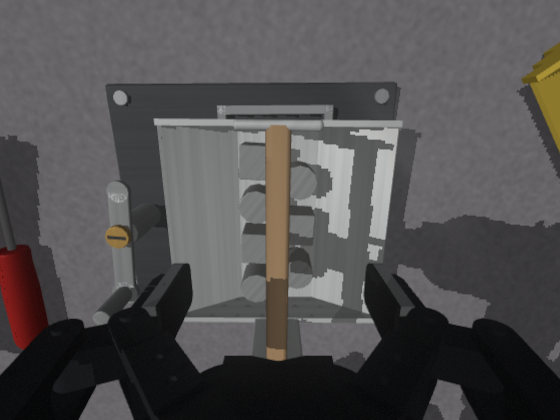

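```bash
python3 -m pendant '[0,0,0,0,0,0,0, 0,0,0,0,0,0,0, 0,0,0,0,0,0,0, 0,0,0,0,0,0,0, 0,0,0,0,0,0,0, 0,0,0,0,0,0,0, 0,0,0,0,0,0,0, 0,0,0,0,0,0,0, 0,0,0,0,0,0,0]'; python3 -m pendant '[0,0,0.004,0,0,0,0, 0,0,0.008,0,0,0,0, 0,0,0.012,0,0,0,0, 0,0,0.016,0,0,0,0, 0,0,0.01,0,0,0,0, 0,0,0.0,0,0,0,0, 0,0,0.0,0,0,0,0]'
python3 - <<'E'
from h import *
o=ctrl.get_obs();print(o['eef_pos'],o['q'].round(4),o['wrist_force'],o['torque'])
im=ctrl.camera('wrist');cv2.imwrite('pics/w6.png',im[:,:,::-1])
E
```

```text
time_s: 8.93
eef_pos: [0.5278, -0.2184, 0.1024]
eef_rot: [0.014, -0.014, 0.707, -0.707]
wrist_force: [-1.2, 2.5, 4.8]
opening: 0.109
time_s: 9.8
eef_pos: [0.5274, -0.2183, 0.152]
eef_rot: [0.014, -0.014, 0.707, -0.707]
wrist_force: [-0.1, -0.1, -5.3]
opening: 0.105
[ 0.52742166 -0.21828715  0.15197947] [-0.6003  0.2548  1.6878 -0.      1.1996  0.9315] [-0.05707273 -0.06914339 -5.28906991] [ 0.02236547 -0.00762194  0.04327929]
```

View pics/w6.png

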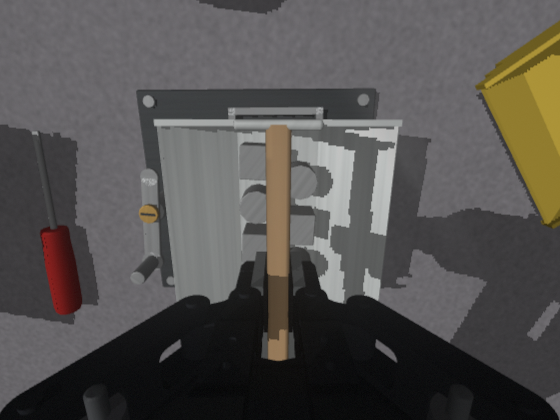

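```bash
cat > fk.py <<'E'
import numpy as np
from scipy.optimize import least_squares
from scipy.spatial.transform import Rotation as R
S=[([-1.46928,.181538,1.607996,0,1.353776,-.206267],[.174173,-.547421,.230392]),
([-.3021,.3372,1.7716,0,1.0317,.6537],[.553756,-.049201,.070966]),
([-.4324,.2349,1.9079,-.0002,.9989,.5238],[.492708,-.097725,.070299]),
([-.5960,.1709,1.6200,.0004,1.3509,.9340],[.527896,-.215539,.230522]),
([-.5999,.3205,1.7174,0,1.1038,.9314],[.527815,-.218322,.102388]),
([-.6003,.2548,1.6878,0,1.1996,.9315],[.527422,-.218287,.151979])]
Rx=lambda a:R.from_euler('x',a).as_matrix()
Ry=lambda a:R.from_euler('y',a).as_matrix()
Rz=lambda a:R.from_euler('z',a).as_matrix()
def fk(p,q):
    # p: a0,s1,h,L2,e,L3,D,s2 ; forearm along x at zero when q2+q3=pi/2..., y-rot pitches z->x
    a0,s1,h,L2,e,L3,D,s2=p
    M=Rz(q[0]);x=M@[a0,s1,h]
    M=M@Ry(q[1]);x=x+M@[0,0,L2]
    M=M@Ry(q[2]);x=x+M@[e,0,0]
    M=M@Rz(q[3]);x=x+M@[0,s2,L3]
    M=M@Ry(q[4]);x=x+M@[0,0,D]
    M=M@Rz(q[5])
    return x,M
E
python3 - <<'E'
from fk import *
q4=lambda p:None
def res(v):
    p=[v[0],v[1],v[2],v[3],v[4],v[5],.25,0]
    return np.concatenate([fk(p,q)[0]-np.array(x) for q,x in S])
r=least_squares(res,[0,.118,.2+.25,.4,0,.4]);print(r.x.round(4),np.abs(r.fun).max())
r=least_squares(lambda v:res([0,*v]),[.118,.2+.25,.4,0,.4]);print(r.x.round(4),np.abs(r.fun).max())
x,M=fk([0,*r.x,.25,0],S[-1][0]);print(M.round(3))
E
```

```text
[1.000e-04 1.178e-01 2.441e-01 4.383e-01 8.530e-02 5.143e-01] 7.610284860859462e-05
[0.1178 0.244  0.4384 0.0853 0.5143] 7.878419114037971e-05
[[-0.039  0.999 -0.001]
 [ 0.999  0.039  0.   ]
 [ 0.    -0.    -1.   ]]
```

```bash
python3 -m pendant '[0,0,0.02,0,0,0,0, 0,0,0.03,0,0,0,0, 0,0,0.03,0,0,0,0, 0,0,0.03,0,0,0,0, 0,0,0.02,-2,0,0,0, 0,0,0.005,-3,0,0,0, 0,0,0.0,-3,0,0,0, 0,0,0.0,0,0,0,0, 0,0,0,0,0,0,0]'
python3 - <<'E'
from fk import *
from bench import ctrl
o=ctrl.get_obs();q=o['q'];x=o['eef_pos'];e=o['eef_rot'];T=R.from_quat([e[1],e[2],e[3],e[0]]).as_matrix()
print(q.round(4),x.round(4),T.round(3))
S.append((list(q),list(x)))
for fix in (0,1):
    def P(v):
        s=(v[0],0) if fix==0 else (0,v[0]); return [0,s[0],v[1],v[2],v[3],v[4],v[5],s[1]]
    r=least_squares(lambda v:np.concatenate([fk(P(v),a)[0]-np.array(b) for a,b in S]),[.118,.244,.4384,.085,.514,.25])
    print(fix,np.array(P(r.x)).round(4),np.abs(r.fun).max())
    M=fk(P(r.x),q)[1];print((M.T@T).round(3))
E
```

```text
time_s: 10.98
eef_pos: [0.5275, -0.2181, 0.2867]
eef_rot: [-0.013, 0.015, -0.656, 0.754]
wrist_force: [0.3, -0.8, -6.1]
opening: 0.11
[-0.5322  0.0977  1.5941 -0.1218  1.3813  1.0181] [ 0.5275 -0.2181  0.2867] [[-0.999 -0.001  0.039]
 [-0.039 -0.138 -0.99 ]
 [ 0.006 -0.99   0.138]]
0 [0.     0.1178 0.3134 0.4381 0.0854 0.5145 0.3189 0.    ] 3.2375096342796006e-05
[[-0.  0. -1.]
 [-1.  0.  0.]
 [ 0.  1.  0.]]
1 [0.     0.     0.3315 0.4127 0.0768 0.5182 0.3169 0.1177] 0.01138100701041933
[[-0.  0. -1.]
 [-1.  0.  0.]
 [ 0.  1.  0.]]
```

```bash
cat >> fk.py <<'E'
PM=[0,.1178,.3134,.4381,.0854,.5145,.3189,0]
LO=np.array([-2.99,-.89,.3,-1.14,0,-3.12]);HI=np.array([2.99,2.07,2.58,4.28,2.63,3.12])
X=np.array([[0,0,-1],[-1,0,0],[0,1,0.]])
def tcp(q):
    x,M=fk(PM,q);return x,M@X
def ik(x,T,q0):
    def f(q):
        a,b=tcp(q);return np.r_[(a-x)*5,R.from_matrix(b@T.T).as_rotvec()]
    r=least_squares(f,np.clip(q0,LO+1e-3,HI-1e-3),bounds=(LO,HI));return r.x,np.abs(r.fun).max()
E
python3 - <<'E'
from fk import *
from bench import ctrl
o=ctrl.get_obs();q=np.array(o['q']);T0=np.array([[-.9994,0,.0349],[-.0349,0,-.9994],[0,-1,0]])
H=np.array([.5073,.202])
for psi in (-11.5,-101.5,78.5,0,-30,-60,30):
  for sg in (-1,1):
    qq=q.copy();bad=None
    Z=Rz(np.radians(psi)); ax=Z@[np.cos(.035),np.sin(.035),0]; yv=np.array([-ax[1],ax[0],0])
    for f in np.linspace(0,1,15):
        # bar pos: from here to hopper, psi, then tilt
        a=np.radians(sg*72)*max(0,(f-.5)*2); g=min(1,f*2)
        Zf=Rz(np.radians(psi)*g)
        bar=np.array([.5275,-.2181,.305])*(1-g)+g*np.r_[H,.305]
        T=R.from_rotvec(ax*a).as_matrix()@Zf@T0
        bar=bar+ (yv*sg*-.03*max(0,(f-.5)*2))
        x=bar+T[:,1]*.0187
        qq,e=ik(x,T,qq)
        if e>2e-3 and bad is None: bad=round(f,2)
    print(psi,sg,'bad',bad,qq.round(2))
E
```

```text
-11.5 -1 bad None [ 0.59  0.72  1.17 -0.95  2.12  2.2 ]
-11.5 1 bad None [-0.49  0.15  1.99  1.13  1.66  0.93]
-101.5 -1 bad 0.5 [0.09 0.91 0.86 0.11 2.62 3.12]
-101.5 1 bad 0.5 [ 0.13 -0.55  2.5   0.13  0.    3.12]
78.5 -1 bad 0.93 [ 0.41 -0.4   2.32 -1.14  0.47  1.38]
78.5 1 bad None [0.04 0.89 0.9  0.37 2.58 0.38]
0 -1 bad None [ 0.64  0.64  1.31 -1.01  1.97  2.16]
0 1 bad None [-0.44  0.28  1.83  1.05  1.79  0.9 ]
-30 -1 bad None [ 0.49  0.84  0.98 -0.83  2.33  2.29]
-30 1 bad None [-0.54 -0.08  2.23  1.28  1.44  1.01]
-60 -1 bad None [ 0.31  0.95  0.78 -0.48  2.6   2.64]
-60 1 bad None [-0.36 -0.52  2.53  1.52  0.86  1.26]
30 -1 bad 1.0 [ 0.73  0.36  1.67 -1.14  1.58  2.06]
30 1 bad None [-0.27  0.56  1.43  0.85  2.11  0.8 ]
```

```bash
python3 -m pendant '[0,0.004,0,2,0,0,0, 0,0.01,0,3,0,0,0, 0,0.016,0,3,0,0,0, 0,0.022,0,0,0,-1,0, 0,0.026,0,0,0,-1,0, -0.001,0.028,0,0,0,-1,0, -0.001,0.028,0,0,0,-1,0, -0.001,0.028,0,0,0,-1,0, -0.001,0.028,0,0,0,-1,0, -0.001,0.028,0,0,0,-1,0, -0.001,0.028,0,0,0,-1,0, -0.001,0.028,0,0,0,-1,0]' && python3 -m pendant '[-0.001,0.028,0,0,0,-1,0, -0.001,0.028,0,0,0,-1,0, -0.001,0.028,0,0,0,-1,0, -0.001,0.026,0,0,0,-0.5,0, -0.001,0.022,0,0,0,0,0, -0.001,0.018,0,0,0,0,0, -0.001,0.012,0,0,0,0,0, -0.001,0.006,0,0,0,0,0, 0,0.0,0,0,0,0,0, 0,0,0,0,0,0,0]'
python3 - <<'E'
from h import *
o=ctrl.get_obs();print(o['eef_pos'],o['q'].round(3),o['wrist_force'])
cv2.imwrite('pics/s7.png',ctrl.camera('scene')[:,:,::-1])
cv2.imwrite('pics/w7.png',ctrl.camera('wrist')[:,:,::-1])
q=ctrl.get_obs()['eef_rot'];print(R.from_quat([q[1],q[2],q[3],q[0]]).as_matrix().round(3))
E
```

```text
time_s: 12.48
eef_pos: [0.5209, 0.056, 0.2874]
eef_rot: [-0.042, 0.042, 0.706, -0.705]
wrist_force: [0.3, -0.1, -5.1]
opening: 0.105
time_s: 13.72
eef_pos: [0.5128, 0.223, 0.2873]
eef_rot: [0.063, -0.063, -0.704, 0.704]
wrist_force: [-0.7, -0.3, -5.4]
opening: 0.106
[0.51280203 0.22301677 0.28729988] [ 0.198  0.103  1.581 -0.     1.458  1.949] [-0.74659943 -0.26563731 -5.39503237]
[[-0.984  0.    -0.179]
 [ 0.179 -0.    -0.984]
 [-0.    -1.     0.   ]]
```

View pics/s7.png

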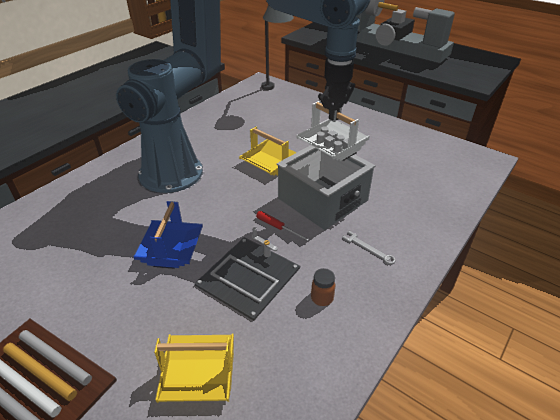

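View pics/w7.png

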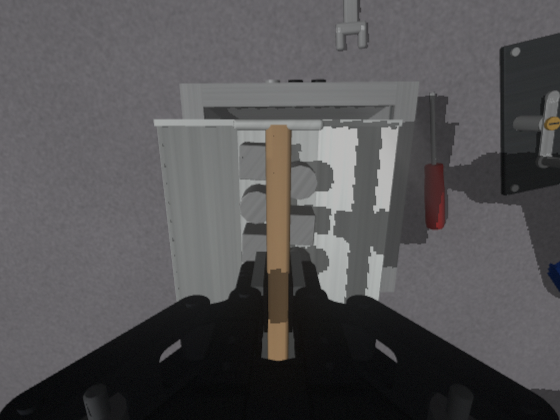

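```bash
python3 -m pendant '[0,0,0,2.95,-0.53,0,0, 0,0,0,4.92,-0.9,0,0, 0,0,0,5.9,-1.07,0,0, 0,0,0,5.9,-1.07,0,0, 0,0,0,5.9,-1.07,0,0, 0,0,0,5.9,-1.07,0,0, 0,0,-0.002,4.92,-0.9,0,0, 0,0,-0.002,3.94,-0.72,0,0, 0,0,-0.002,3.94,-0.72,0,0, 0,0,-0.002,3.94,-0.72,0,0, 0,0,-0.002,2.95,-0.53,0,0, 0,0,0,0,0,0,0]'
python3 - <<'E'
from h import *
o=ctrl.get_obs();print(o['eef_pos'],o['q'].round(3),o['wrist_force'])
crop('scene',(220,60,420,230),4,'s8')
q=ctrl.get_obs()['eef_rot'];print(R.from_quat([q[1],q[2],q[3],q[0]]).as_matrix().round(3))
E
```

```text
time_s: 15.32
eef_pos: [0.5126, 0.2223, 0.2761]
eef_rot: [-0.03, 0.085, 0.941, -0.325]
wrist_force: [-0.3, -0.2, -6.2]
opening: 0.106
[0.51259126 0.22230452 0.27609844] [-0.306  0.028  1.941  0.909  1.422  1.181] [-0.29369887 -0.2450013  -6.1550614 ]
[[-0.984  0.141 -0.111]
 [ 0.179  0.774 -0.608]
 [-0.    -0.618 -0.786]]
```

View pics/s8.png

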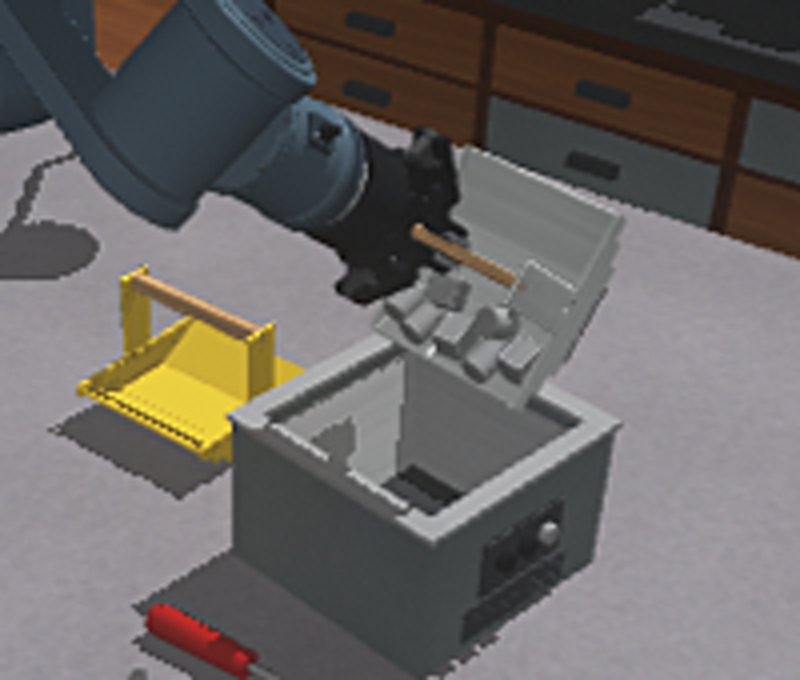

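```bash
python3 -m pendant '[0,0,0,2.95,-0.53,0,0, 0,0,0,2.95,-0.53,0,0, 0,0,0,2.95,-0.53,0,0, 0,0,0,2.95,-0.53,0,0, 0,0,0,2.95,-0.53,0,0, 0,0,0,2.95,-0.53,0,0, 0,0,0,2.46,-0.45,0,0, 0,0,0,0,0,0,0, 0,0,0,0,0,0,0, 0,0,0,0,0,0,0]'
python3 - <<'E'
from h import *
o=ctrl.get_obs();print(o['eef_pos'],o['q'].round(3),o['wrist_force'])
crop('scene',(220,60,420,230),4,'s9')
q=ctrl.get_obs()['eef_rot'];print(R.from_quat([q[1],q[2],q[3],q[0]]).as_matrix().round(3))
E
```

```text
time_s: 16.62
eef_pos: [0.5129, 0.2236, 0.2777]
eef_rot: [-0.013, 0.089, 0.984, -0.152]
wrist_force: [-0.4, 0.5, -2.8]
opening: 0.106
[0.51289739 0.2235682  0.27767982] [-0.42   0.188  2.006  1.184  1.578  0.907] [-0.40899441  0.51040865 -2.78858157]
[[-0.984  0.17  -0.053]
 [ 0.178  0.938 -0.297]
 [-0.001 -0.302 -0.953]]
```

View pics/s9.png

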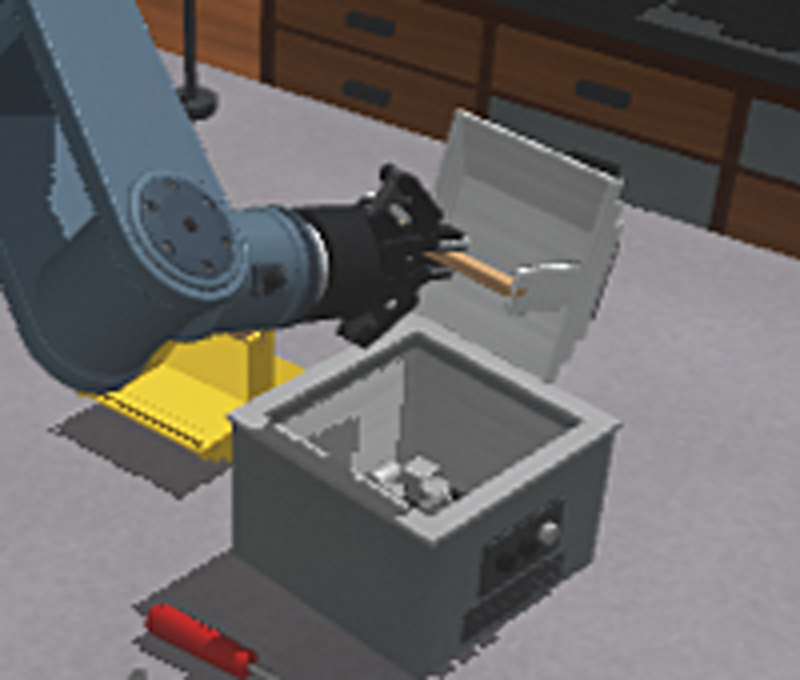

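```bash
python3 -m pendant '[0,0,0.004,-2.95,0.53,0,0, 0,0,0.005,-5.9,1.07,0,0, 0,0,0.002,-7.87,1.43,0,0, 0,0,0,-7.87,1.43,0,0, 0,0,0,-7.87,1.43,0,0, 0,0,0,-7.87,1.43,0,0, 0,0,0,-7.87,1.43,0,0, 0,0,0,-7.87,1.43,0,0, 0,0,0,-7.87,1.43,0,0, 0,0,0,-5.9,1.07,0,0, 0,0,0,0,0,0,0, 0,0,0,0,0,0,0]'
python3 - <<'E'
from h import *
o=ctrl.get_obs();print(o['eef_pos'],o['q'].round(3),o['wrist_force'])
q=ctrl.get_obs()['eef_rot'];print(R.from_quat([q[1],q[2],q[3],q[0]]).as_matrix().round(3))
E
```

```text
time_s: 18.18
eef_pos: [0.5122, 0.2236, 0.2878]
eef_rot: [-0.063, 0.064, 0.714, -0.694]
wrist_force: [0.0, -0.7, -4.4]
opening: 0.098
[0.5121568  0.22363058 0.28782169] [0.184 0.092 1.592 0.027 1.449 1.931] [ 0.0118548  -0.66329321 -4.42211999]
[[-0.984  0.003 -0.178]
 [ 0.178  0.028 -0.984]
 [ 0.002 -1.    -0.028]]
```

```bash
python3 -m pendant '[0,-0.004,0,-1.6,0.3,0,0, 0,-0.01,0,0,0,0,0, 0,-0.018,0,0,0,1,0, 0.001,-0.026,0,0,0,1,0, 0.001,-0.028,0,0,0,1,0, 0.001,-0.028,0,0,0,1,0, 0.001,-0.028,0,0,0,1,0, 0.001,-0.028,0,0,0,1,0, 0.001,-0.028,0,0,0,1,0, 0.001,-0.028,0,0,0,1,0, 0.001,-0.028,0,0,0,1,0, 0.001,-0.028,0,0,0,1,0]' && python3 -m pendant '[0.001,-0.028,0,0,0,1,0, 0.001,-0.028,0,0,0,1,0, 0.001,-0.028,0,0,0,0.5,0, 0.001,-0.026,0,0,0,0,0, 0.001,-0.022,0,0,0,0,0, 0.001,-0.018,-0.01,0,0,0,0, 0,-0.01,-0.02,0,0,0,0, 0,-0.004,-0.03,0,0,0,0, 0,0,-0.02,0,0,0,0, 0,0,-0.015,0,0,0,0, 0,0,0,0,0,0,0, 0,0,0,0,0,0,0]'
python3 - <<'E'
from h import *
o=ctrl.get_obs();print(o['eef_pos'],o['q'].round(3),o['wrist_force'],o['torque'])
q=ctrl.get_obs()['eef_rot'];print(R.from_quat([q[1],q[2],q[3],q[0]]).as_matrix().round(4))
cv2.imwrite('pics/w10.png',ctrl.camera('wrist')[:,:,::-1])
crop('top',(150,150,350,270),4,'t10')
crop('scene',(180,120,400,320),3.6,'s10')
E
```

```text
time_s: 19.68
eef_pos: [0.5213, -0.0603, 0.2884]
eef_rot: [0.002, -0.002, -0.706, 0.708]
wrist_force: [0.6, -0.3, -3.3]
opening: 0.104
time_s: 21.18
eef_pos: [0.5283, -0.2228, 0.1941]
eef_rot: [-0.014, 0.013, -0.706, 0.708]
wrist_force: [0.3, -0.3, -2.6]
opening: 0.108
[ 0.528265   -0.22276647  0.194148  ] [-0.605  0.211  1.649 -0.002  1.279  0.927] [ 0.27002664 -0.34095248 -2.60402726] [-0.01623419 -0.01216602  0.01731686]
[[-9.992e-01  1.000e-03  3.900e-02]
 [-3.900e-02 -3.000e-03 -9.992e-01]
 [-8.000e-04 -1.000e+00  3.100e-03]]
```

View pics/w10.png

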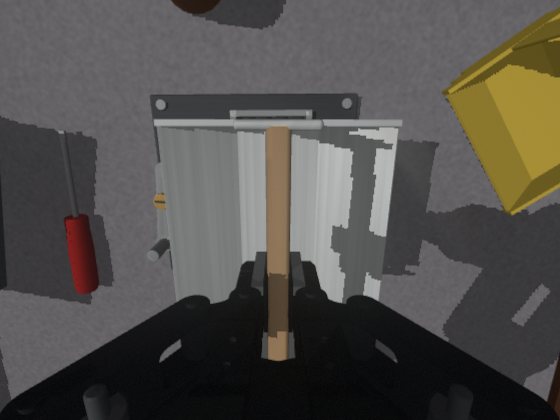

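View pics/t10.png

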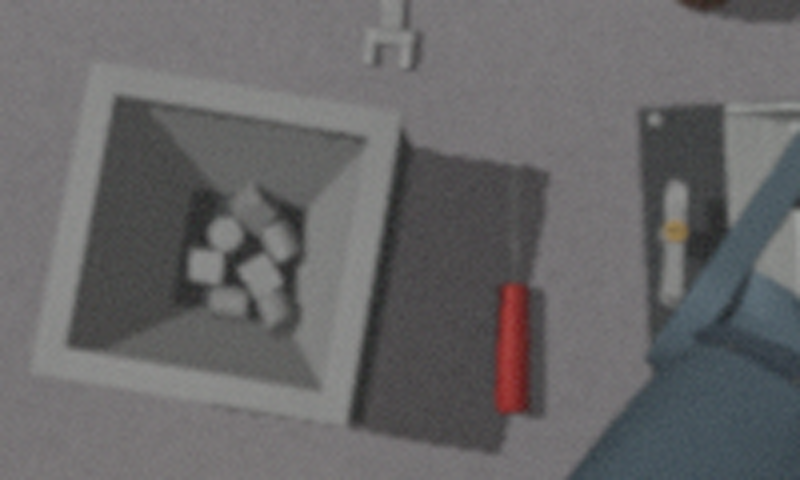

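View pics/s10.png

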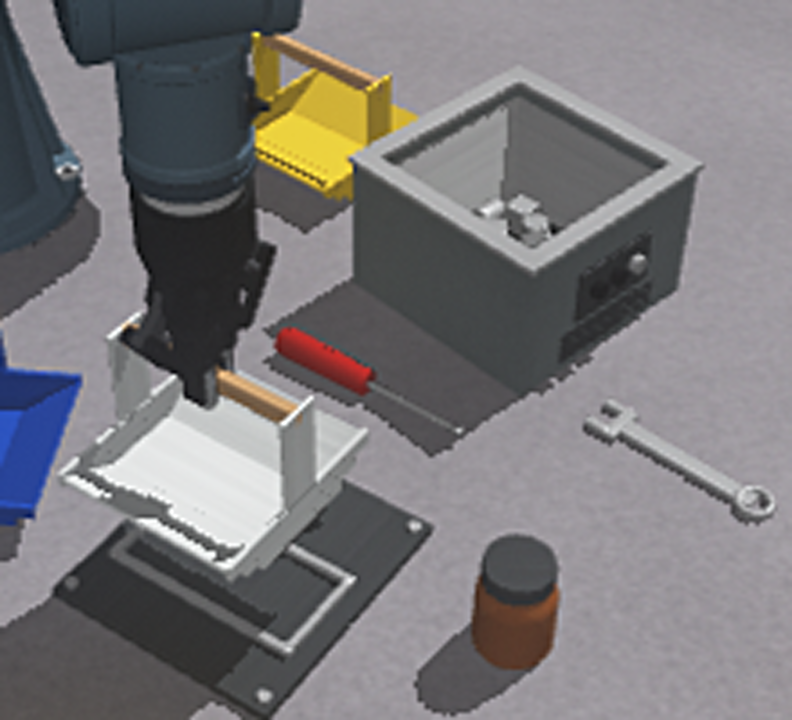

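```bash
python3 -m pendant '[-0.0006,0.0045,-0.01,-0.18,0,0,0, 0,0,-0.02,0,0,0,0, 0,0,-0.02,0,0,0,0, 0,0,-0.015,0,0,0,0, 0,0,-0.005,0,0,0,0, 0,0,0,0,0,0,0, 0,0,0,0,0,0,0]'
python3 - <<'E'
from h import *
o=ctrl.get_obs();print(o['eef_pos'].round(4),o['wrist_force'].round(2),o['torque'].round(3))
cv2.imwrite('pics/w11.png',ctrl.camera('wrist')[:,:,::-1])
crop('scene',(180,200,320,320),5,'s11')
E
```

```text
time_s: 22.2
eef_pos: [0.5277, -0.2184, 0.1241]
eef_rot: [-0.014, 0.013, -0.705, 0.709]
wrist_force: [0.4, 0.3, -1.9]
opening: 0.104
[ 0.5277 -0.2184  0.1241] [ 0.37  0.26 -1.9 ] [ 0.005  0.031 -0.011]
```

View pics/s11.png

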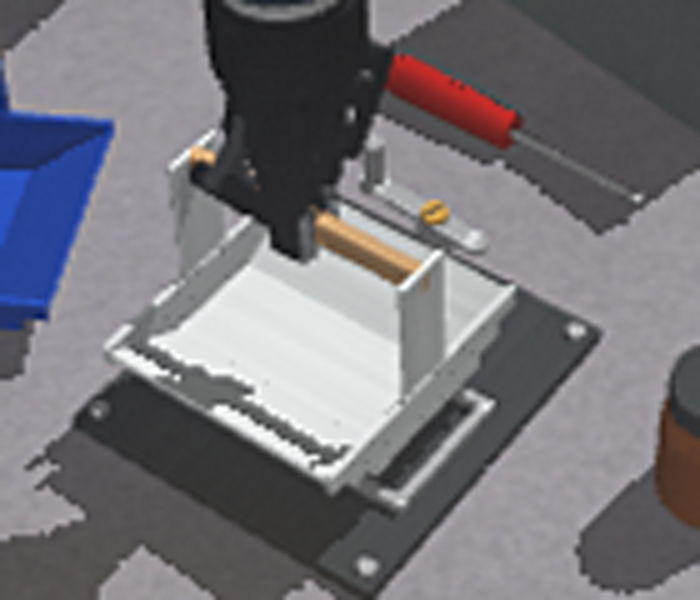

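```bash
python3 -m pendant '[0,0,-0.008,0.35,0,0,0, 0,0,-0.007,0,0,0,0, 0,0,-0.004,0,0,0,0, 0,0,-0.002,0,0,0,0, 0,0,0,0,0,0,0, 0,0,0,0,0,0,0]'
python3 - <<'E'
from h import *
o=ctrl.get_obs();print(o['eef_pos'].round(4),o['wrist_force'].round(2),o['torque'].round(3),o['eef_rot'].round(4))
crop('scene',(180,200,320,320),5,'s12')
E
```

```text
time_s: 23.05
eef_pos: [0.5273, -0.218, 0.1025]
eef_rot: [0.014, -0.014, 0.707, -0.707]
wrist_force: [-0.6, 1.4, 0.3]
opening: 0.106
[ 0.5273 -0.218   0.1025] [-0.62  1.36  0.29] [0.078 0.175 0.035] [ 0.0137 -0.0137  0.7072 -0.7068]
```

View pics/s12.png

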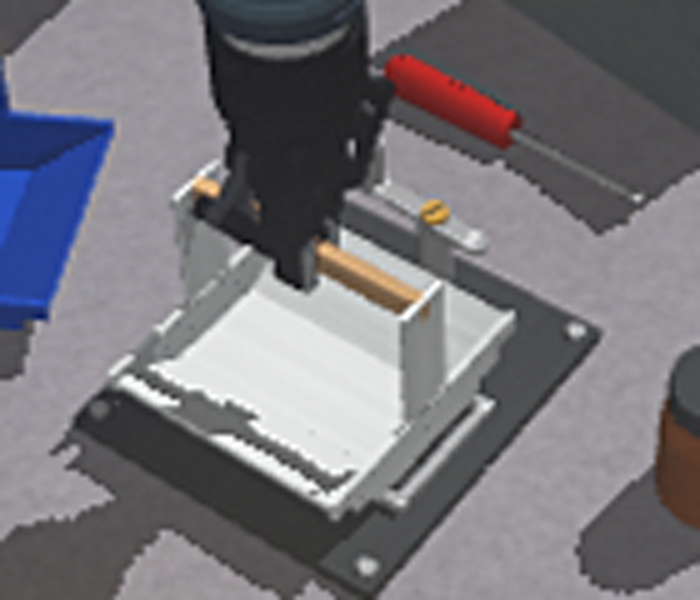

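Weight is off the hand at the original seating height; release and retreat straight up.

```bash
python3 -m pendant '[0,0,0,0,0,0,0.03, 0,0,0,0,0,0,0.085, 0,0,0,0,0,0,0.085, 0,0,0,0,0,0,0.085, 0,0,0,0,0,0,0.085, 0,0,0,0,0,0,0.085]' && python3 -m pendant '[0,0,0.01,0,0,0,0.085, 0,0,0.02,0,0,0,0.085, 0,0,0.03,0,0,0,0.085, 0,0,0.04,0,0,0,0.085, 0,0,0.03,0,0,0,0.085, 0,0,0,0,0,0,0.085]'
python3 - <<'E'
from h import *
o=ctrl.get_obs();print(o['eef_pos'].round(4),o['wrist_force'].round(2))
im=ctrl.camera('wrist');cv2.imwrite('pics/w13.png',im[:,:,::-1]);c=cam('wrist')
crop('scene',(180,200,320,320),5,'s13')
E
```

```text
time_s: 23.85
eef_pos: [0.5271, -0.218, 0.1023]
eef_rot: [0.014, -0.014, 0.707, -0.707]
wrist_force: [-0.1, -0.1, 0.2]
opening: 0.998
time_s: 24.6
eef_pos: [0.5287, -0.219, 0.2361]
eef_rot: [-0.016, 0.012, -0.706, 0.708]
wrist_force: [0.4, -0.2, -0.5]
opening: 0.993
[ 0.5287 -0.219   0.2361] [ 0.43 -0.2  -0.49]
```

View pics/w13.png

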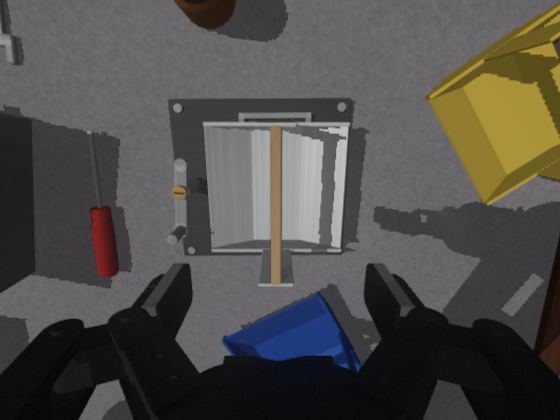

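View pics/s13.png

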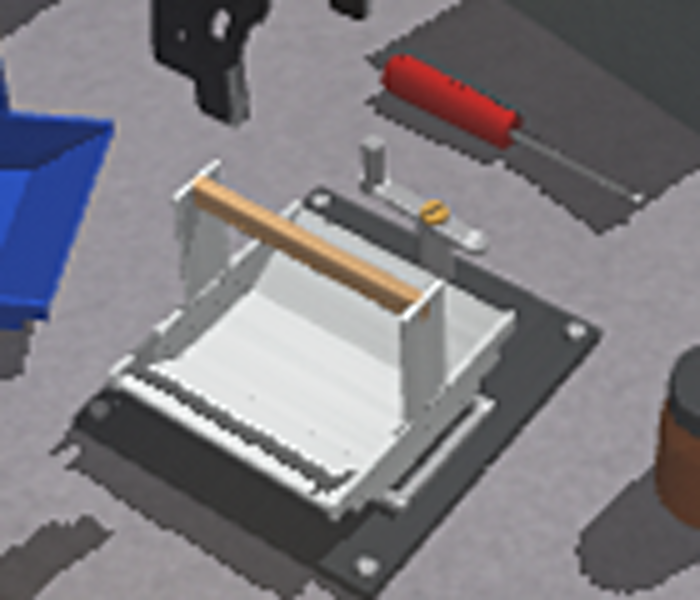

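```bash
python3 -m pendant '[0,0,0,0,0,0,0.085, 0,0,0,0,0,0,0.085]'
python3 - <<'E'
from h import *
c=cam('wrist')
ctrl.camera('wrist')
crop('wrist',(160,90,370,295),3.5,'w14')
print(ctrl.get_obs()['eef_pos'])
a,b=back(c,(276.5,126),.13),back(c,(276,286),.13);print((a+b)/2,np.degrees(np.arctan2(a[1]-b[1],a[0]-b[0])))
crop('top',(150,90,400,270),3.2,'t14')
E
```

```text
time_s: 24.95
eef_pos: [0.5265, -0.2176, 0.2309]
eef_rot: [0.013, -0.014, 0.708, -0.706]
wrist_force: [-0.2, 0.4, 0.6]
opening: 0.997
[ 0.52679878 -0.21776284  0.23143261]
[ 0.52510054 -0.2162708   0.13      ] 1.9532751484019009
```

View pics/w14.png

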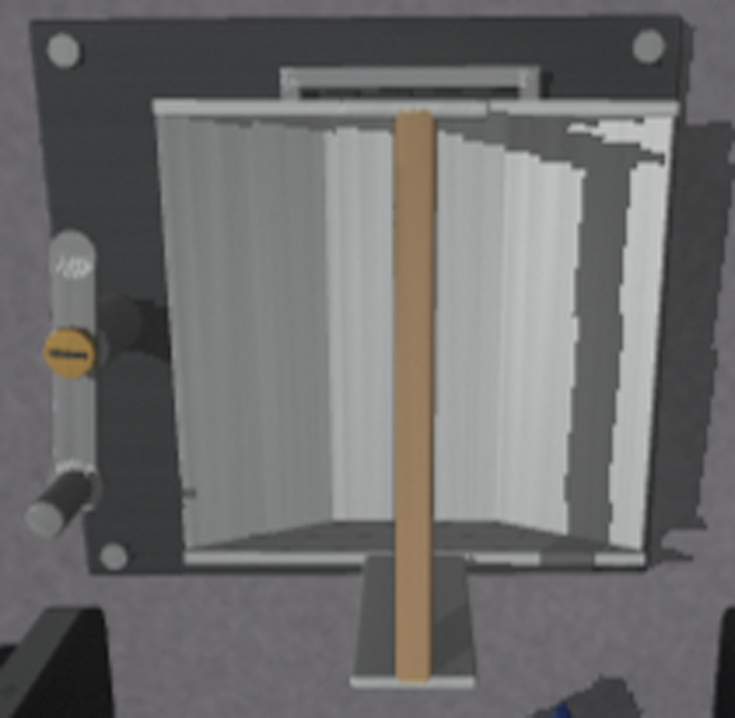

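View pics/t14.png

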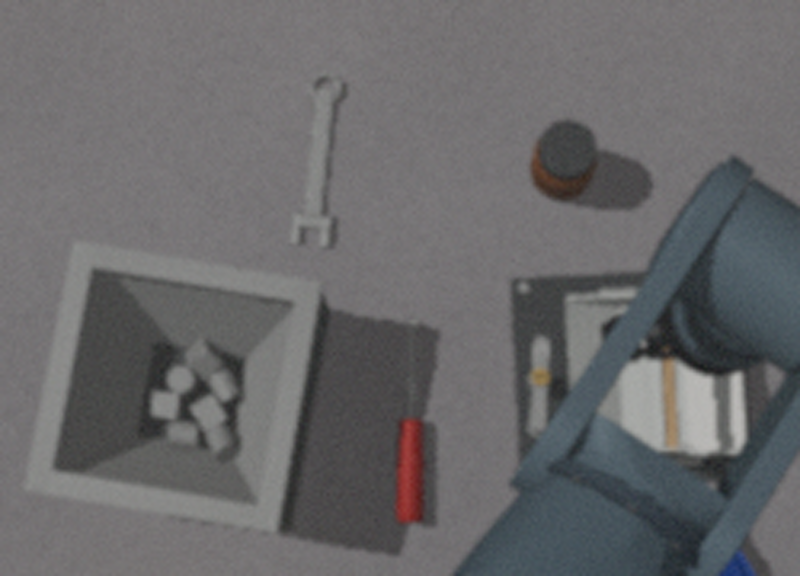

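```bash
python3 -c "
from bench import ctrl;print(ctrl.hand_in(), ctrl.get_obs()['time_s'])"
```

```text
the job is handed in; nothing more can be done
the job is handed in; nothing more can be done
```

The job is done and handed in at about 25 s. I swung the clip to about 1.5 rad, clear of the rim. Then I lifted the aluminium tote by its bar, tipped it 72° over the hopper, set it back in its cradle and let go.

**Blanks:** the top picture shows all seven in the hopper, and the tote is empty. The load on the wrist fell from about 5.3 N to 2.6–2.8 N, which matches seven blanks.

**Tote:** it stands upright in the strip frame. On lowering, its weight came off the hand at the same tool height (0.1025 m) as when I first gripped it. The fingers are open and the hand is about 13 cm above its release height.

**Bystanders:** the jar, wrench and screwdriver look unmoved in the last pictures; I compared them by eye only.

**One check disagreed:** the last camera reading of the handle's middle was 2–3 mm off the first one. I put that down to the tool still settling while I read pixels from the earlier picture. I did not repeat it, and the tote's feet have ±6 mm of play in the frame.

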